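# Seat a ferrite disc in the bonding fixture and close the keeper

## Robot

A 7-joint arm with a two-finger parallel gripper is mounted at the origin on the work surface. World frame = base frame: x ahead of the robot, y to its left, z up, the work surface at z = 0. Lengths are in m, angles in rad, forces in N, time in s.
With the tool pointing down it reaches from about 0.425 to 0.95 m from the base axis. Payload 4.7 kg.
Tool frame: the origin (TCP) lies between the finger pads; the fingertips stand 25 mm ahead of it and the grasp point (between the pads) lies 6 mm ahead of it; x points along the fingers, z is the direction in which the jaws open and shut, and the axes are right-handed (so a half turn about x gives the same grasp; the last joint's range is limited). The gripper opens to 85 mm and grips with 20 to 120 N. Pads are 22 mm wide; open, the fingers measure 114 mm over their backs; the gripper's body (76 mm by 85 mm) begins 54 mm behind the grasp point. The pads swing forward as they close: fully open they stand 13 mm farther back than shut.
Start: joints at [-1.19, 0.469, -0.049, 1.532, 0.024, 1.141, -0.082], TCP at [0.269, 0.619, 0.256] pointing down, gripper open.
Joint ranges: [-2.59, 2.59], [-0.33, 1.99], [-1.39, 1.29], [0.1, 2.45], [-1.04, 4.18], [0.21, 1.99], [-2.66, 2.66]. Speed limits (rad/s): [2.57, 2.57, 3.14, 3.14, 3.14, 3.14, 3.14].

## Interface

Orientations are given as a 3x3 rotation matrix whose columns are the frame's x, y, z axes.
In Python, from rig import * gives the robot as it stands. Calls block until the motion is done:
- movep(position, orientation): joint-space move of the TCP to a pose.
- move_l(position, attitude=None, feed=0.15, until_force=None): straight line of the TCP; attitude=None keeps the orientation; feed is the mean speed in m/s. With until_force (N) it stops when the force on the tool has changed by that much, and returns True; else False.
- move_joints(angles): joint-space move.
- command_gripper(opening, newtons=None): finger opening in m; newtons is the grip in N (None keeps the last); returns when the fingers have stopped.
- sleep(seconds).
- inverse_kinematics(position, orientation): joint angles nearest the present ones, or None.
- sense(): the state.
- camera(name): name is "scene" or "side" or "wrist"; returns (picture, depth): 384x512x3 uint8, red, green, blue; 384x512 float32, m along the optical axis (not along the pixel's ray), 0 where there is no reading.
- camera_params(name): a dict with "K" (3x3 intrinsics, pixels), "position" and "rotation" of the camera in the world; the wrist camera has in their place "tool_from_camera" (4x4, takes a point from camera to tool coordinates, whose origin is the TCP and whose axes are the tool frame's). Camera axes: x right, y down, z forward; pixel columns grow to the right and rows downward; lengths in m; the calibration is good to about 2 mm. A picture is of the moment at which its call begins: read the wrist's pose just before it. camera_params takes no time and is no camera call.
A pose or a line that the arm cannot do raises Unreachable and nothing moves.
- finish_job(): hands the job in, once; it reports no verdict.
The state is a dict: "time_s": time; "joint_pos": joint angles; "qd": joint speeds; "joint_efforts": joint torques, N m; "position": TCP position; "tcp_rot": TCP orientation; "wrist_force": force on the tool from outside, world axes, zero at the start; "ft_torque": the same for the moment, N m; "finger_gap": finger opening in m.
Only numpy, scipy, OpenCV 4.12 (cv2) and the standard library are available. Lean on these libraries where they do the work, as an engineer would, in place of code of your own. Each camera call takes 0.05 s, during which the arm holds its last target.

## Task

With the fingertips, push the loose dark ferrite disc across the deck of the aluminium fixture until it drops into the round recess and lies flat on its floor; then push the steel keeper by its upright bar until its tongue is fully home over the disc. Only push: do not lift the disc or let it fall off the fixture, and leave the coil, pot and flask around the fixture where they stand.

Things in the scene. Friction and masses are not known exactly. Their poses are not given: they have to be found in the camera images.
- fixture: fixed aluminium plate lying on the bench, 140 (x) x 270 (y) x 20 mm high; origin at the centre of its underside, z up. Its bare top, the deck, is 20 mm above the bench; the recess and keeper are in its +y half, and the disc starts lying on the deck in its -y half. Its yaw differs from start to start, up to 0.7 rad either way
- recess (a point): centre of the floor of the round recess in the fixture's deck: 44 mm diameter, 9 mm deep, plain upright wall, thin cork liner on its floor; lies on the fixture's centre line at fixture y = +15 mm; axes as the fixture's
- disc: loose flat dark grey ferrite disc, 40 mm diameter, 8 mm thick, about 50 g; origin at the centre of its underside, z up. Seated in the recess its underside is on the recess floor and its top 1 mm below the deck
- keeper (a joint): travel of the steel keeper slide (m): 0 = fully open (clear of the recess), 0.050 = fully home at its stop, tongue over the recess. Grows as the keeper is pushed along the fixture's -y. Stays where left; friction about 1.5 N. Tongue 24 mm wide, 4 mm thick, its underside 2 mm above the deck, so it only passes over a disc that lies flat in the recess. Open, the tongue's tip is at fixture y = +45 mm
- keeper_bar (a point): middle of the outer (+y) face of the keeper's upright cross bar, the face to push towards the fixture's -y. The bar is 46 mm wide (fixture x), 10 mm thick (y) and reaches from 6.5 to 24.5 mm above the deck; the point is 15.5 mm above the deck and moves with the keeper; at keeper 0 it is at fixture y = +117 mm. Two low guide rails, 4.5 mm high above the deck, run either side of the tongue (fixture x 13.5 to 21.5 mm each side, y +50 to +122 mm)
- coil_mid (a point): middle of a small loose bobbin coil, 30 x 22 x 23 mm high, black with yellow tape, standing on the bench on the fixture's -x side; leave alone
- pot_mid (a point): middle of a closed white glue pot, 44 mm diameter, 60 mm high, loose on the bench on the fixture's +x side; leave alone
- flask_mid (a point): middle of a straight steel drinking flask, 60 mm diameter, 160 mm high, black cap, loose on the bench on the fixture's +x side; leave alone
Not all that is in view belongs to the job. There is more than one size of the disc; the one meant has the size given above.

How it is judged:
By the outcome, as a careful person would: the job done as asked, in the order asked, and still so for the second after the job is handed in, with the robot touching nothing.
It also fails if it takes over 50 s, if anything falls off the work surface, if the arm or the gripper's body presses on something with over 40 N, if the wrist force passes 120 N, or if a joint passes its speed limit or range.

## Working session

There is one attempt and no reset: what is moved stays moved. The work goes in short steps, each a Python script; the robot and the scene stay as the last script left them, time stands still between calls to the robot, and variables do not carry over. Pictures are saved under pics/ and viewed, and the job is handed in when it is done.

```bash
mkdir -p pics; ls
python3 - <<'E'
from rig import *
import cv2,numpy as np
s=sense();print(s["time_s"],s["position"],s["tcp_rot"],s["finger_gap"])
for n in("scene","side","wrist"):
    p,d=camera(n);cv2.imwrite(f"pics/{n}0.png",p[:,:,::-1]);np.savez(f"{n}0.npz",p=p,d=d);print(n,camera_params(n))
E
```

```text
pics
0.0 [0.26871223 0.61863478 0.25524942] [[-7.31499132e-04 -9.17207800e-01  3.98408480e-01]
 [-1.80605017e-03  3.98409149e-01  9.17206023e-01]
 [-9.99998102e-01 -4.86102920e-05 -1.94795925e-03]] 0.08531062489206347
scene {'K': array([[447.16320141,   0.        , 251.15685783],
       [  0.        , 447.16320141, 195.8686116 ],
       [  0.        ,   0.        ,   1.        ]]), 'position': array([0.87908273, 0.59512599, 0.4939611 ]), 'rotation': array([[-0.88846203,  0.27928005, -0.36419484],
       [ 0.45846925,  0.50376313, -0.73213978],
       [-0.0210041 , -0.81745053, -0.57561572]])}
side {'K': array([[353.94731105,   0.        , 251.47005467],
       [  0.        , 353.94731105, 193.65554475],
       [  0.        ,   0.        ,   1.        ]]), 'position': array([ 0.36350795, -0.38330683,  0.50724124]), 'rotation': array([[ 0.88620294, -0.27558014,  0.37242441],
       [-0.4630094 , -0.55513981,  0.69097184],
       [ 0.0163295 , -0.78477728, -0.61956273]])}
wrist {'K': array([[331.29516565,   0.        , 260.75767644],
       [  0.        , 331.29516565, 194.97413696],
       [  0.        ,   0.        ,   1.        ]]), 'tool_from_camera': array([[-9.32954996e-04, -3.21636007e-01,  9.46862930e-01,
        -1.17463318e-01],
       [-1.41400541e-04, -9.46863290e-01, -3.21636269e-01,
         8.37014471e-02],
       [ 9.99999555e-01, -4.33959094e-04,  8.37901332e-04,
         7.79310859e-05],
       [ 0.00000000e+00,  0.00000000e+00,  0.00000000e+00,
         1.00000000e+00]])}
```

View pics/scene0.png

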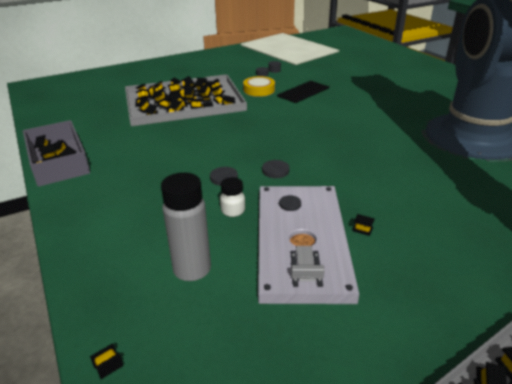

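View pics/side0.png

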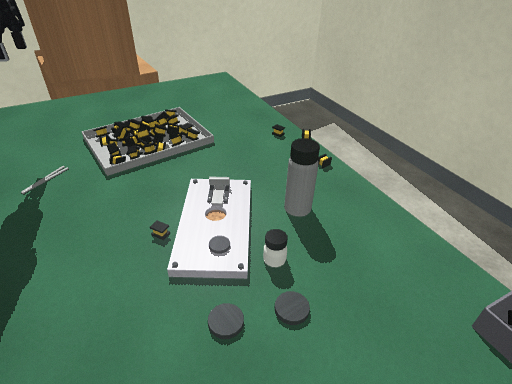

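View pics/wrist0.png

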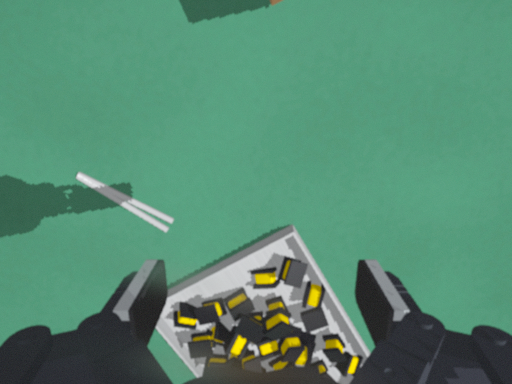

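The disc on the deck is at scene (290,203) and side (219,244). Two bigger-looking discs lie on the bench at scene (224,176) and (275,169). The one on the deck fits the description; I'll check its diameter in an enlarged crop and locate everything from depth.

```bash
cat > h.py <<'E'
import numpy as np,cv2
from rig import *
def cloud(n,d,s=None):
    c=camera_params(n);K=c["K"];v,u=np.mgrid[:d.shape[0],:d.shape[1]]
    P=np.stack([(u-K[0,2])/K[0,0]*d,(v-K[1,2])/K[1,1]*d,d],-1)
    if n=="wrist":
        T=c["tool_from_camera"];P=P@T[:3,:3].T+T[:3,3];return P@np.array(s["tcp_rot"]).T+np.array(s["position"])
    return P@c["rotation"].T+c["position"]
E
python3 - <<'E'
from h import *
for n in("scene","side"):
    z=np.load(n+"0.npz");p,d=z["p"],z["d"];P=cloud(n,d)
    bench=(d>0)&(p[...,1]>p[...,0]*1.5+10)&(abs(P[...,2])<.02)
    print(n,"bench z",np.median(P[bench][:,2]))
    # dark discs
    gray=p.max(-1);sat=gray.astype(int)-p.min(-1)
    dk=((gray<90)&(sat<20)&(d>0)&(P[...,2]<.06)).astype(np.uint8)
    N,L,st,ce=cv2.connectedComponentsWithStats(dk)
    for i in range(1,N):
        if 60<st[i,4]<1500:
            Q=P[L==i];zt=np.percentile(Q[:,2],80);T=Q[abs(Q[:,2]-zt)<.004]
            if len(T)<20: continue
            (c,sz,a)=cv2.minAreaRect((T[:,:2]*1000).astype(np.float32));print("dark",ce[i].round(),st[i,4],c,sz,round(zt,4))
    m=((d>0)&(abs(P[...,2]-.02)<.005)&(sat<40)&(gray>100)).astype(np.uint8)
    N,L,st,ce=cv2.connectedComponentsWithStats(m)
    i=1+np.argmax(st[1:,4]);Q=P[L==i]
    print("deck",ce[i],st[i],np.median(Q[:,2]));r=cv2.minAreaRect((Q[:,:2]*1000).astype(np.float32));print(r,cv2.boxPoints(r))
a=cv2.imread("pics/scene0.png")[140:320,140:400];cv2.imwrite("pics/crop_s.png",cv2.resize(a,None,fx=3,fy=3,interpolation=cv2.INTER_CUBIC))
a=cv2.imread("pics/side0.png")[160:345,130:340];cv2.imwrite("pics/crop_d.png",cv2.resize(a,None,fx=3,fy=3,interpolation=cv2.INTER_CUBIC))
E
```

```text
scene bench z 0.00039026964046010026
dark [269.  68.] 217 (207.96653747558594, -615.1378784179688) (78.81048583984375, 39.31882095336914) 0.0209
dark [200.  89.] 491 (491.68658447265625, -508.401611328125) (102.07363891601562, 57.0273551940918) 0.0497
dark [377.  87.] 352 (-11.096580505371094, -348.3717041015625) (154.60765075683594, 98.2581787109375) 0.0005
dark [235.  90.] 89 (376.29718017578125, -499.86639404296875) (179.23777770996094, 1.9202232360839844) 0.0165
dark [303.  91.] 552 (205.28260803222656, -413.5111999511719) (146.8637237548828, 70.73908233642578) 0.0083
dark [159. 101.] 470 (591.5371704101562, -500.3562927246094) (91.68495178222656, 100.09666442871094) 0.0344
dark [228.  97.] 80 (430.646240234375, -421.51434326171875) (19.0460147857666, 27.70206642150879) 0.0321
dark [ 52. 148.] 1307 (875.6481323242188, -358.82476806640625) (103.9921646118164, 179.15113830566406) 0.049
dark [275. 169.] 402 (481.939697265625, -87.64129638671875) (54.016380310058594, 51.957359313964844) 0.0123
dark [225. 180.] 515 (622.0980224609375, -0.13905715942382812) (17.619098663330078, 36.9804
[... 2164 characters left out ...]
.] 673 (585.6345825195312, -121.71656799316406) (55.54509735107422, 48.32069396972656) 0.012
dark [504. 310.] 398 (872.7749633789062, -276.1705322265625) (0.8976564407348633, 53.71329879760742) 0.0308
dark [494. 333.] 1071 (823.9954223632812, -297.1536560058594) (4.412464618682861, 48.98183822631836) 0.0374
dark [227. 332.] 171 (475.84686279296875, -104.90098571777344) (26.40610122680664, 55.67485046386719) 0.0104
deck [212.29214507 230.34827775] [ 167  179   84   95 5487] 0.020108489671264107
((551.671630859375, 122.36528015136719), (271.7947082519531, 140.38519287109375), 61.47474670410156) [[425.1027    36.485153]
 [548.44604  -30.555252]
 [678.2406   208.2454  ]
 [554.8972   275.28583 ]]
```

View pics/crop_s.png

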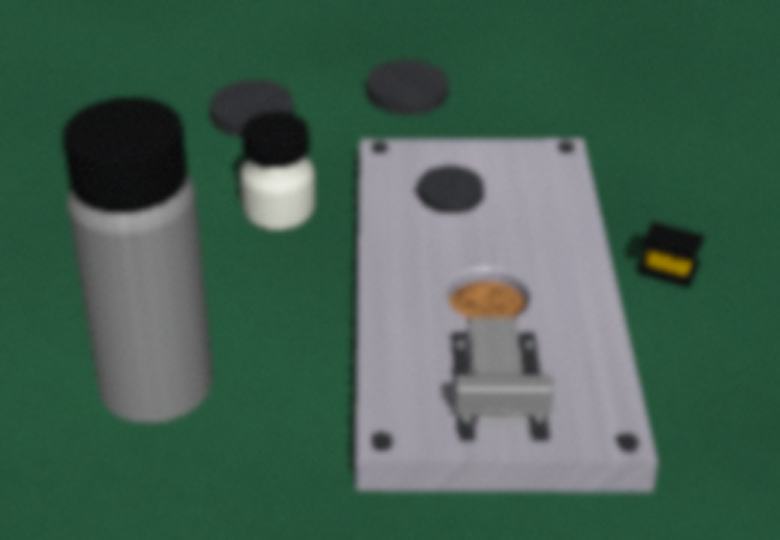

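View pics/crop_d.png

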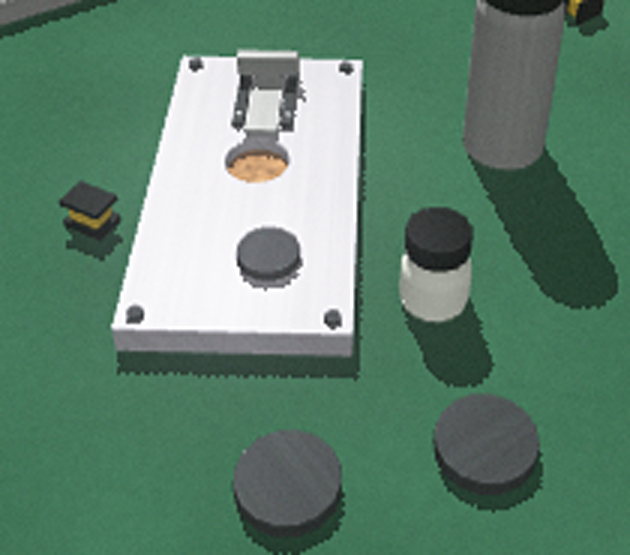

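```bash
cat >> h.py <<'E'
C=np.array([.5515,.122]);YAW=-(np.pi/2-np.radians(61.4))
def rot(yaw): # fixture->world 2x2
    return np.array([[np.cos(yaw),-np.sin(yaw)],[np.sin(yaw),np.cos(yaw)]])
def tofix(p): return (np.asarray(p)-C)@rot(YAW)
def towld(p): return rot(YAW)@np.asarray(p)+C
def att(u): # tool y along u (unit, world xy), x down
    return np.array([[0,u[0],u[1]],[0,u[1],-u[0]],[-1.,0,0]])
E
python3 - <<'E'
from h import *
for n in("scene","side"):
    z=np.load(n+"0.npz");p,d=z["p"],z["d"];P=cloud(n,d)
    for nm,lo,hi in(("flask",.08,.17),("mid",.035,.065)):
        m=(d>0)&(P[...,2]>lo)&(P[...,2]<hi)&(P[...,0]>.4)&(P[...,0]<.85)&(P[...,1]>-.15)&(P[...,1]<.4)
        Q=P[m][:,:2];F=tofix(Q);print(n,nm,len(F),F.min(0) if len(F) else 0,F.max(0) if len(F) else 0)
print("coil",tofix([.4448,.1493]),"disc",tofix([.5324,.0513]))
u=rot(YAW)@[0,1.]
for f,z in(((5,-30),.2),((20,-110),.06),((0,-10),.06),((0,135),.06),((0,75),.06)):
    for sgn in(1,-1):
        w=towld(np.array(f)/1000);q=inverse_kinematics([*w,z],att(sgn*u));print(f,sgn,None if q is None else np.round(q,2))
E
```

```text
scene flask 2630 [0.14600465 0.03801418] [0.20441622 0.09624823]
scene mid 1368 [-0.02245553 -0.10491486] [0.20347562 0.11599106]
side flask 1324 [0.14585802 0.03159815] [0.2052138  0.09021881]
side mid 907 [-0.02210877 -0.10765605] [0.2045936  0.11374888]
coil [-0.10674907 -0.02710749] disc [ 0.01707404 -0.07121641]
(5, -30) 1 [-0.66  0.35  0.52  1.92 -0.21  0.93 -0.54]
(5, -30) -1 [-0.21  0.32 -0.05  1.89  0.02  0.92  2.38]
(20, -110) 1 [-0.45  0.51  0.43  2.09 -0.37  0.61 -0.26]
(20, -110) -1 [-0.04  0.48 -0.09  2.07  0.08  0.59  2.46]
(0, -10) 1 [-0.61  0.56  0.43  2.   -0.37  0.66 -0.43]
(0, -10) -1 [-0.15  0.53 -0.16  1.97  0.14  0.65  2.24]
(0, 135) 1 [-0.69  0.68  0.37  1.74 -0.33  0.78 -0.66]
(0, 135) -1 [-0.27  0.67 -0.24  1.71  0.21  0.79  2.03]
(0, 75) 1 [-0.68  0.63  0.42  1.86 -0.37  0.73 -0.55]
(0, 75) -1 [-0.22  0.61 -0.22  1.83  0.19  0.73  2.1 ]
```

Run:
```python
from h import *
u=rot(YAW)@[0,1.]
movep([*towld([.005,-.02]),.21],att(u))
command_gripper(.025,20)
s=sense();p,d=camera("wrist");np.savez("w1.npz",p=p,d=d,pos=s["position"],R=s["tcp_rot"]);cv2.imwrite("pics/w1.png",p[:,:,::-1])
print(s["time_s"],s["position"],s["finger_gap"],s["wrist_force"])
```

```text
2.8667 [0.54633857 0.10204162 0.210016  ] 0.024716902177928032 [-0.68858755  0.59404207  0.46867445]
```

View pics/w1.png

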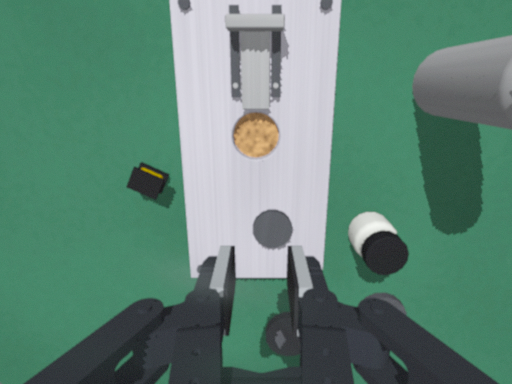

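The wrist view shows the disc at (272,229), the empty recess with its cork floor at (256,135), the keeper's bar at (255,21), and all of the fixture. I'll measure them on known-height planes.

```bash
cat >> h.py <<'E'
def toplane(uv,z,pos,R):
    c=camera_params("wrist");T=c["tool_from_camera"];uv=np.asarray(uv,float).reshape(-1,2)
    r=np.c_[uv,np.ones(len(uv))]@np.linalg.inv(c["K"]).T@T[:3,:3].T@np.asarray(R).T
    o=np.asarray(R)@T[:3,3]+pos
    return (o+r*((z-o[2])/r[:,2])[:,None])[:,:2]
def seg(mask,near):
    N,L,st,ce=cv2.connectedComponentsWithStats(mask.astype(np.uint8))
    ok=[i for i in range(1,N) if st[i,4]>60]
    i=min(ok,key=lambda i:np.hypot(*(ce[i]-near)))
    cs,_=cv2.findContours((L==i).astype(np.uint8),cv2.RETR_EXTERNAL,cv2.CHAIN_APPROX_NONE)
    return max(cs,key=len).reshape(-1,2),st[i,4]
E
python3 - <<'E'
from h import *
z=np.load("w1.npz");p,d,pos,R=[z[k] for k in("p","d","pos","R")]
P=cloud("wrist",d,dict(position=pos,tcp_rot=R))
g=p.max(-1).astype(int);sat=g-p.min(-1)
def circ(c,zz):
    q=toplane(c,zz,pos,R)*1000;return cv2.minEnclosingCircle(q.astype(np.float32)),cv2.fitEllipse(q.astype(np.float32))
c,a=seg((g<110)&(sat<25),(272,229));(e,el)=circ(c,.028);print("disc",a,e,el,"fix",tofix(np.array(el[0])/1000))
c,a=seg((p[...,0].astype(int)-p[...,2]>60),(256,135));(e,el)=circ(c,.011);print("cork",a,e,el,"fix",tofix(np.array(el[0])/1000))
c,a=seg((g>140)&(sat<45),(256,190));q=toplane(c,.02,pos,R)*1000;f=tofix(q/1000)*1000
for side in(-1,1):
    m=(side*f[:,0]>55)&(f[:,1]>-120)&(f[:,1]<110);k=np.polyfit(f[m,1],f[m,0],1);r=f[m,0]-np.polyval(k,f[m,1]);mm=abs(r)<2;k=np.polyfit(f[m,1][mm],f[m,0][mm],1);print("edge",side,k,mm.sum(),r[mm].std())
m=(f[:,1]<-125)&(abs(f[:,0])<60);print("-y edge",np.median(f[m,1]),m.sum(), f[:,1].min())
for n,b in(("z disc",(272,229)),("deck",(220,200)),("cork",(256,140)),("bar",(255,21))): print(n,P[b[1],b[0]])
# bar top
m=(P[...,2]>.038)&(P[...,2]<.05);F=tofix(P[...,:2]);m&=(abs(F[...,0])<.04)&(F[...,1]>.08)&(F[...,1]<.14);print("bar top",F[m].min(0),F[m].max(0),np.median(P[m][:,2]))
# cork & rim from depth
m=(P[...,2]<.015)&(abs(F[...,0])<.03)&(F[...,1]>-.02)&(F[...,1]<.05);print("hole",F[m].min(0),F[m].max(0),np.median(P[m][:,2]))
m=(P[...,2]>.0245)&(abs(F[...,0]-.017)<.03)&(F[...,1]>-.1)&(F[...,1]<-.04);print("discdepth",F[m].min(0),F[m].max(0),np.median(P[m][:,2]))
a=cv2.resize(p[90:260,190:340,::-1],None,fx=4,fy=4,interpolation=cv2.INTER_CUBIC);cv2.imwrite("pics/w1c.png",a[:600])
E
```

```text
disc 1079 ((529.6043701171875, 50.20301055908203), 19.70858383178711) ((529.904541015625, 50.033504486083984), (36.3570442199707, 38.541969299316406), 156.76858520507812) fix [ 0.01548933 -0.07352293]
cork 1409 ((558.207275390625, 135.79605102539062), 20.95456314086914) ((558.312255859375, 135.43373107910156), (38.38410949707031, 40.642276763916016), 75.85684967041016) fix [-0.00044957  0.01505556]
edge -1 [ 7.30474080e-04 -7.11775335e+01] 242 0.6737475867511353
edge 1 [1.73381833e-03 6.96809114e+01] 245 0.7118412256303316
-y edge -133.68875112340714 174 -157.59704747418272
z disc [0.52945728 0.04964244 0.02773741]
deck [0.49760981 0.09837528 0.01951403]
cork [0.55657326 0.13202338 0.01125705]
bar [0.6028441  0.21667356 0.04447139]
bar top [-0.02339243  0.10324308] [0.02212409 0.11378358] 0.04405422960542993
hole [-0.02286035 -0.00557553] [0.02072379 0.03728417] 0.011099203400838864
discdepth [-0.00452099 -0.09324649] [ 0.03425621 -0.05475591] 0.02756460689254052
```

View pics/w1c.png

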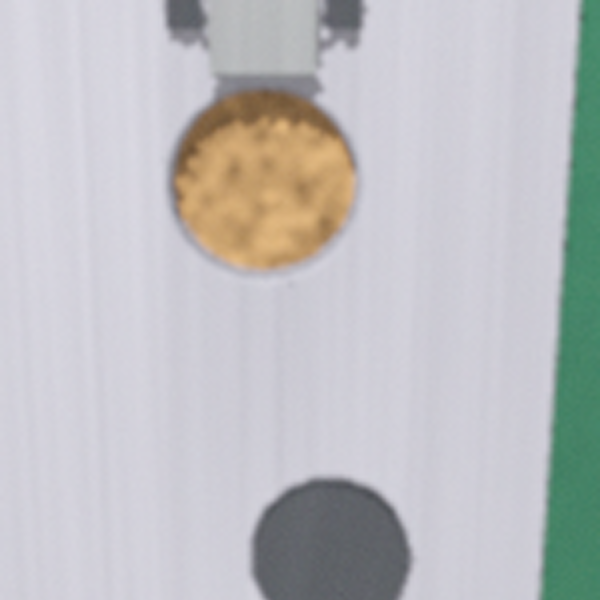

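Candidates: the discs at scene (224,176) and (275,169) are about 54 mm across and lie on the bench. The one at scene (290,203), wrist (272,229), is about 39–40 mm across, lies on the deck and has its top at 28 mm, so it is the one meant. Next I touch the deck behind it to get the tip height, then make the first stage of the push.

```bash
cat >> h.py <<'E'
REC=np.array([-.0007,.0148])
def snap(name):
    s=sense();p,d=camera("wrist");np.savez(name+".npz",p=p,d=d,pos=s["position"],R=s["tcp_rot"]);cv2.imwrite(f"pics/{name}.png",p[:,:,::-1]);return s,p,d
def discpos(p,s,near,z=.028):
    g=p.max(-1).astype(int);sat=g-p.min(-1)
    c,a=seg((g<110)&(sat<25),near);q=toplane(c,z,s["position"],s["tcp_rot"])*1000
    return c,a,tofix(q/1000)
E
python3 - <<'E'
from h import *
D=np.array([.0155,-.0737]);v=REC-D;v/=np.linalg.norm(v);u=rot(YAW)@v;A=att(u)
b=towld(D-v*.038)
movep([*b,.09],A);move_l([*b,.06],feed=.1)
hit=move_l([*b,.035],feed=.02,until_force=3);s=sense();zt=s["position"][2];print(hit,s["position"],s["wrist_force"])
move_l([*b,zt+.0025],feed=.05)
print("after",sense()["position"][2])
e=towld(np.array([.0155,-.0737])+v*(.055-.0267))
h=move_l([*e,zt+.0025],feed=.05);s,p,d=snap("w2");print(h,s["time_s"],s["position"],tofix(s["position"][:2]),s["wrist_force"],zt)
E
```

```text
True [0.51789415 0.01373492 0.04495799] [-0.80185848  0.40967027  6.94066927]
after 0.04739530185791407
False 6.5417 [0.53865086 0.07640488 0.04750518] [ 0.01054469 -0.04618252] [ 0.01442005  0.1292693  -0.94053909] 0.04495798832289531
```

View pics/w2.png

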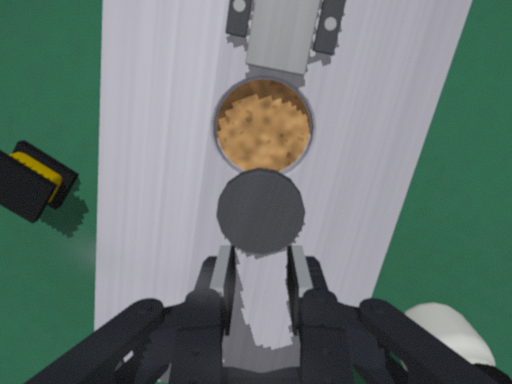

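The disc, at (261,211), is cradled by the two fingertips. The recess is right ahead at (264,127). I'll measure the remaining offset.

Run:
```python
from h import *
z=np.load("w2.npz");p=z["p"];s=dict(position=z["pos"],tcp_rot=z["R"])
R=z["R"];
g=p.max(-1).astype(int);sat=g-p.min(-1)
def tl(q): return np.c_[(q/1000-s["position"][:2])@R[:2,1],(q/1000-s["position"][:2])@R[:2,2]]*1000
def fit(c,zz,sel=None):
    if sel is not None: c=c[sel(c)]
    q=toplane(c,zz,s["position"],R)*1000
    l=tl(q);Am=np.c_[2*l,np.ones(len(l))];x=np.linalg.lstsq(Am,(l**2).sum(1),rcond=None)[0];r=np.sqrt(x[2]+x[:2]@x[:2]);res=np.hypot(*(l-x[:2]).T)-r
    return x[:2],r,res.std(),len(l)
c,a=seg((g<110)&(sat<25)&(np.arange(384)[:,None]<262),(261,211));print(a,c.min(0),c.max(0))
sel=lambda c:(c[:,1]<240)
print("disc top (toolY,toolZ)",fit(c,.028,sel))
co,a=seg(p[...,0].astype(int)-p[...,2]>50,(264,127));print("cork",a,co.min(0),co.max(0))
print("all z.011",fit(co,.011),"lower part",fit(co,.011,lambda c:c[:,1]>130),"z.02 upper",fit(co,.02,lambda c:c[:,1]<110))
```

```text
6159 [217 168] [304 261]
disc top (toolY,toolZ) (array([28.60367315, -1.15969675]), np.float64(19.41372214320041), np.float64(0.3718166507872818), 183)
cork 5842 [217  81] [309 170]
all z.011 (array([61.75362667, -0.34872079]), np.float64(19.54452207661947), np.float64(1.602234424644417), 432) lower part (array([64.47951378, -0.06799848]), np.float64(21.476696086553037), np.float64(0.7470015504623507), 122) z.02 upper (array([68.66302405, -0.923996  ]), np.float64(13.418150137170588), np.float64(1.9011223055326256), 246)
```

Run:
```python
from h import *
s=sense();R=np.array(s["tcp_rot"]);p0=np.array(s["position"])
e=p0+R[:,1]*.0335+R[:,2]*.0010;e[2]=p0[2]
h=move_l(e,feed=.04,until_force=8);s,p,d=snap("w3");print(h,s["time_s"],(np.array(s["position"])-p0)@R,s["wrist_force"])
```

```text
False 7.575 [1.16506306e-05 3.32482464e-02 9.79941228e-04] [ 0.10374939 -0.64605239 -0.29609692]
```

View pics/w3.png

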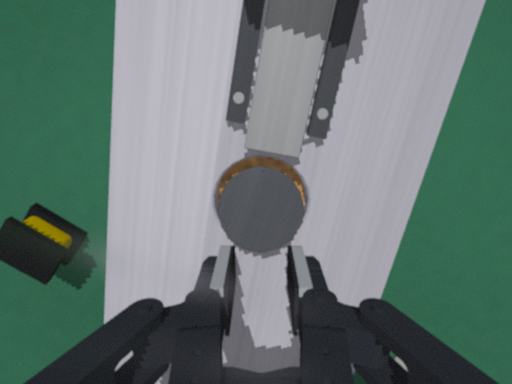

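The disc, at (261,206), covers the recess with only a thin cork crescent showing on the far side. Depth will tell whether it has dropped.

```bash
cat > chk.py <<'E'
from h import *
def plane(name,box):
    z=np.load(name+".npz");P=cloud("wrist",z["d"],dict(position=z["pos"],tcp_rot=z["R"]))
    (u,v,r)=box;V,U=np.mgrid[:384,:512];m=(np.hypot(U-u,V-v)<r)&(z["d"]>0);Q=P[m];F=tofix(Q[:,:2])
    k=np.linalg.lstsq(np.c_[F-F.mean(0),np.ones(len(F))],Q[:,2],rcond=None)[0];print(name,"tilt fx,fy",k[:2].round(4),"z centre",k[2].round(4))
    for uv in((150,200),(370,230)):print("deck ref",P[uv[1],uv[0],2].round(4))
if __name__=="__main__":
    plane("w2",(261,211,35));plane("w3",(261,206,35))
E
python3 chk.py
```

```text
w2 tilt fx,fy [0.0007 0.003 ] z centre 0.0278
deck ref 0.0199
deck ref 0.0202
w3 tilt fx,fy [ 0.0135 -0.2615] z centre 0.0231
deck ref 0.0196
deck ref 0.0194
```

It is tilted, with its front edge in the recess and its back on the rim. I'll push on a few mm.

Run:
```python
from h import *
import chk
s=sense();R=np.array(s["tcp_rot"]);p0=np.array(s["position"])
for k in(1,2,3):
    h=move_l(p0+R[:,1]*.002*k,feed=.03,until_force=8)
    s,p,d=snap(f"w4_{k}");print(h,s["time_s"],(np.array(s["position"])-p0)@R,np.array(s["wrist_force"]).round(2));chk.plane(f"w4_{k}",(261,204,30))
```

```text
False 7.875 [ 5.01650275e-06  2.04960623e-03 -2.38214653e-05] [-0.52  0.17 -0.06]
w4_1 tilt fx,fy [ 0.0242 -0.2429] z centre 0.0224
deck ref 0.0202
deck ref 0.0197
False 8.175 [-9.96265002e-06  4.21892299e-03  1.50077426e-05] [0.15 0.2  0.11]
w4_2 tilt fx,fy [0.0018 0.0031] z centre 0.0188
deck ref 0.02
deck ref 0.0192
False 8.475 [-2.26282544e-06  6.22060890e-03 -2.86285981e-05] [-0.18 -1.02  0.67]
w4_3 tilt fx,fy [-0.0001  0.0004] z centre 0.0188
deck ref 0.0195
deck ref 0.0204
```

The disc lies flat: tilt is about 0 and its top is at 18.8 mm, 1 mm below the deck. Now the keeper.

Run:
```python
from h import *
s=sense();p=np.array(s["position"]);p[2]=.13;move_l(p,feed=.2)
command_gripper(0.0,20)
u=rot(YAW)@[0,1.];A=att(u)
b=towld([-.0007,.142])
movep([*b,.13],A)
s,pp,d=snap("w5")
F=tofix(cloud("wrist",d,s)[...,:2]);Z=cloud("wrist",d,s)[...,2]
m=(Z>.038)&(Z<.05)&(abs(F[...,0])<.03)&(F[...,1]>.05)&(F[...,1]<.13);print(F[m].min(0),F[m].max(0),s["time_s"],s["finger_gap"])
```

```text
[-0.02406404  0.10415759] [0.02200754 0.11406574] 10.1 -0.00015339872423351873
```

View pics/w5.png

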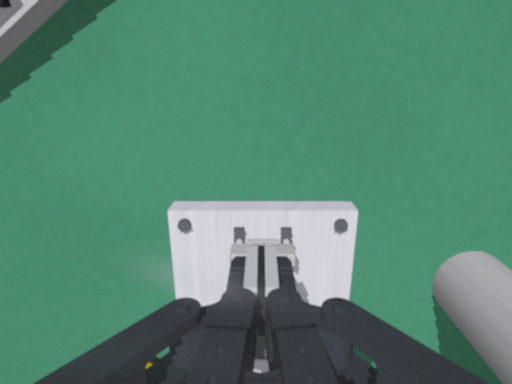

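The closed fingers stand +y of the bar with clearance; the outer face measures y = 114 mm (nominal 117). Next I go down and push until the stop is felt.

Run:
```python
from h import *
b=towld([-.0010,.142])
print(move_l([*b,.055],feed=.12,until_force=8),tofix(sense()["position"][:2]))
e=towld([-.0010,.105]);print(move_l([*e,.055],feed=.04,until_force=10));s=sense();print(s["position"],tofix(s["position"][:2]),np.array(s["wrist_force"]).round(2))
e=towld([-.0010,.066]);h=move_l([*e,.055],feed=.03,until_force=10);s=sense();print(h,s["time_s"],tofix(s["position"][:2]),np.array(s["wrist_force"]).round(2))
```

```text
False [-0.00037882  0.14213187]
False
[0.60077448 0.21435295 0.05485533] [-0.00094645  0.10467161] [-0.16 -0.02 -0.96]
True 12.9 [-0.00126876  0.07871467] [1.53 0.28 1.15]
```

Run:
```python
from h import *
e=towld([-.0010,.066]);h=move_l([*e,.055],feed=.02,until_force=12);s=sense();print(h,s["time_s"],tofix(s["position"][:2]),np.array(s["wrist_force"]).round(2))
b=towld([-.0010,.10]);move_l([*b,.055],feed=.1);move_l([*b,.15],feed=.2)
movep([*towld([0,.02]),.2],att(rot(YAW)@[0,1.]))
s,p,d=snap("w6");F=cloud("wrist",d,s);Z=F[...,2];F=tofix(F[...,:2])
m=(Z>.038)&(Z<.05)&(abs(F[...,0])<.03)&(F[...,1]>.03)&(F[...,1]<.13);print("bar",F[m].min(0),F[m].max(0))
m=(Z>.0235)&(Z<.029)&(abs(F[...,0])<.009)&(F[...,1]>-.03)&(F[...,1]<.06);print("tongue",F[m].min(0),F[m].max(0),np.median(Z[m]))
p2,_=camera("side");cv2.imwrite("pics/side6.png",cv2.resize(p2[150:300,130:340,::-1],None,fx=3,fy=3,interpolation=cv2.INTER_CUBIC))
p2,_=camera("scene");cv2.imwrite("pics/scene6.png",p2[:,:,::-1])
print(s["time_s"])
```

```text
True 13.2833 [-0.00163692  0.07866016] [-0.09  0.59  0.84]
bar [-0.02350791  0.05832688] [0.02184619 0.06857741]
tongue [-0.00879036 -0.00325634] [0.0089425  0.05504932] 0.025682985980538253
14.7333
```

View pics/w6.png

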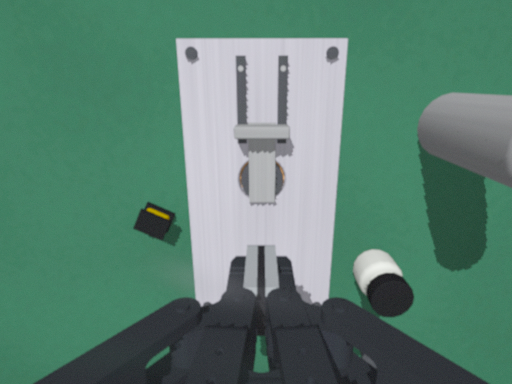

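View pics/side6.png

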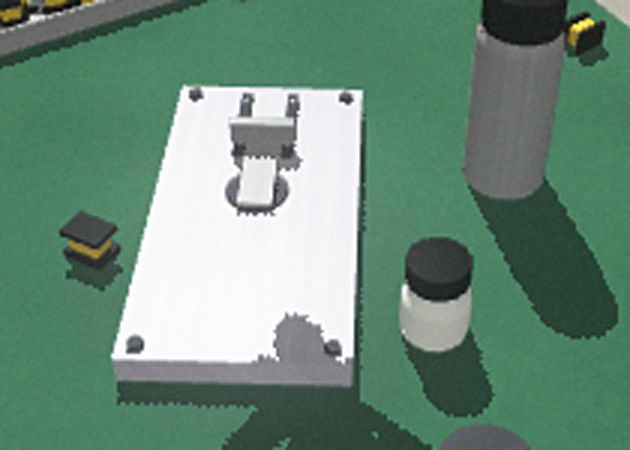

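View pics/scene6.png

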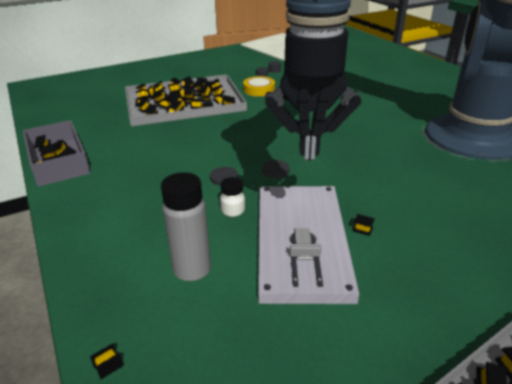

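Tongue and bar look home. The measured tip is at y = −3.3 mm (nominal −5), so I'll check against the recess rim and rail ends by projecting the nominal geometry into the picture.

Run:
```python
from h import *
z=np.load("w6.npz");p,pos,R=z["p"],z["pos"],z["R"]
c=camera_params("wrist");T=c["tool_from_camera"]
def proj(f,zz):
    w=np.array([*towld(np.array(f)/1000),zz]);t=R.T@(w-pos);q=T[:3,:3].T@(t-T[:3,3]);k=c["K"]@q;return k[:2]/k[2]
S=5;x0,y0=200,40
im=cv2.resize(p[y0:y0+120+60,x0:x0+120,::-1],None,fx=S,fy=S,interpolation=cv2.INTER_CUBIC)
def pl(pts,zz,col):
    q=np.array([(proj(f,zz)-[x0,y0]+.5)*S for f in pts]).round().astype(np.int32);cv2.polylines(im,[q],True,col,1)
th=np.linspace(0,6.283,60);dx=-.7
pl(np.c_[22*np.cos(th)+dx,15+22*np.sin(th)],.02,(0,0,255))
pl([(-12+dx,20),(-12+dx,-5),(12+dx,-5),(12+dx,20)],.026,(255,0,0))
pl([(-23+dx,57),(23+dx,57),(23+dx,67),(-23+dx,67)],.0445,(0,160,0))
for s in(-1,1):pl([(13.5*s+dx,50),(21.5*s+dx,50),(21.5*s+dx,122),(13.5*s+dx,122)],.0245,(255,0,255))
pl([(-70+dx,135),(70+dx,135)],.02,(0,0,255))
cv2.imwrite("pics/ov.png",im[:, :][300:900] if 0 else im[0:900][:,:600][:600]);cv2.imwrite("pics/ov2.png",im[350:])
# rail depth extents
P=cloud("wrist",z["d"],dict(position=pos,tcp_rot=R));F=tofix(P[...,:2])*1000;Z=P[...,2]
m=(Z>.0225)&(Z<.03)&(abs(abs(F[...,0]+.7)-17.5)<3)&(F[...,1]>75)&(F[...,1]<140);print("rail far end",np.percentile(F[m][:,1],[0,1,99,100]),m.sum())
m=(Z>.015)&(Z<.0225)&(abs(F[...,0])<40)&(F[...,1]>100)&(F[...,1]<150);print("+y deck edge",np.percentile(F[m][:,1],[99,100]))
```

```text
rail far end [ 75.25529362  75.36463735 123.06974329 123.22924561] 866
+y deck edge [136.23532174 136.41029602]
```

View pics/ov.png

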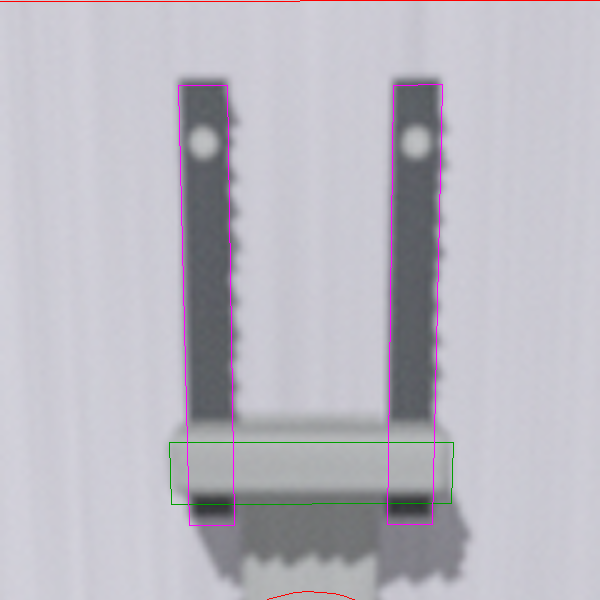

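View pics/ov2.png

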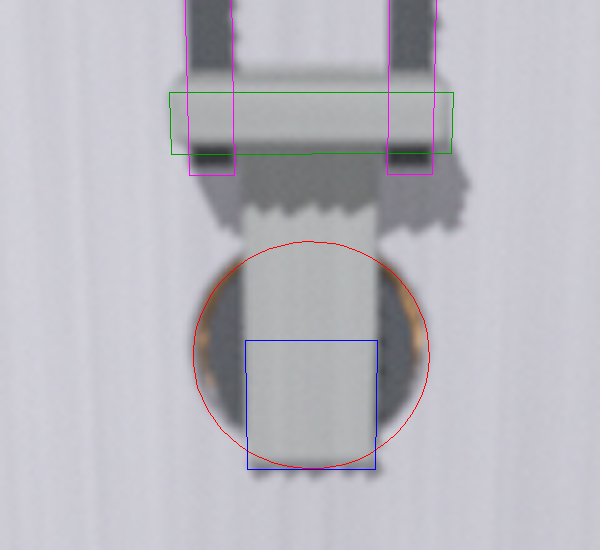

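The rails show my frame is about 1 mm short in y. With that corrected, the tongue tip, the bar and the finger position at the stop all agree with fully home to within about 1 mm. The stop was also felt twice, at 10 N and 12 N. The arm is clear, so I'm handing in.

Run:
```python
from h import *
z=np.load("w6.npz");P=cloud("wrist",z["d"],dict(position=z["pos"],tcp_rot=z["R"]));F=tofix(P[...,:2])*1000
for s in(-1,1):
    m=(abs(F[...,0]+.7-s*15.5)<1.5)&(abs(F[...,1]-15)<7);print("disc side",s,np.median(P[m][:,2]))
print(sense()["time_s"]);finish_job()
```

```text
disc side -1 0.01848478087089335
disc side 1 0.018609082887076578
14.8833
the job is handed in; nothing more can be done
```

I pushed the 40 mm disc across the deck with the two fingertips until it dropped into the recess. Then I pushed the keeper by its bar, with closed fingers, until it met its stop. The job was handed in at 14.9 s.

- **Disc:** before the keeper was moved, the disc lay flat (tilt about 0) with its top at 18.8 mm, about 1 mm below the deck. With the tongue over it, both visible sides read 18.5–18.6 mm.
- **Keeper:** the stop was felt twice at the same spot, with force limits of 10 N and 12 N. The pictures show the tongue over the disc.
- **Surroundings:** the coil, pot and flask look untouched, and the robot is touching nothing.

Some position readings disagreed. The depth camera put the tongue tip at y = −3.3 mm and the bar's outer face at 68.6 mm, against nominal −5 and 67 mm. About 1 mm of that is an offset in my estimate of the fixture's position, which also shows on the rails. The bar's starting face read 114 mm against 117 mm, and I did not explain that. By these readings the keeper moved about 45.5 mm of its 50 mm travel, so I relied on the stop and the final position to judge it home.

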